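# Feel along a mended dish's seam and hold the last shard down

### The job

On the mended dish that sits on the sprung stand, stroke lightly with the fingertips along the long curving seam, from where it starts at the dish's short edge until just short of the raised shard, touching the dish nowhere else. Then lift over onto the raised shard, press it gently down until it is flush with the dish, and stay there: the program finishes while the fingertips still hold the shard down. Pick nothing up and leave everything else on the bench where it is.

Things in the scene. Friction and masses are not known exactly. Their poses are not given: they have to be found in the camera images.
- stand: the sprung stand, a dark steel base plate 160 x 250 mm fixed to the table, origin at the centre of its underside on the table; its y axis runs along the dish's long side. It carries the dish on four springs
- dish: the mended dish: a flat brown slab 170 x 280 mm (x by y); origin 18 mm under the centre of its flat top, z up; the top is about 48 mm above the table. It stays level and sinks straight down under load, about 1.5 N per mm, up to 8 mm. Flush in its top lie two gold seams: the long S-shaped one, from the middle of the -y short edge to the raised shard, and a short one cutting off a corner
- shard: the raised shard: a six-sided ceramic piece 42 mm across, glazed brown on top, with a bare clay bevelled edge, its flat top about 4 mm above the dish's top, near the +y end of the dish, at the end of the long seam; origin at the centre of its underside, 10 mm below its top. It slides straight down 4 mm against a spring (0.7 N per mm, about 3 N at flush) and comes back up when let go
- shard_top (a point): centre of the shard's top face
- seam_0 (a point): point on the dish's top surface on the centre line of the long seam, number 0 of 0 to 7 in order, about 27 mm apart along the seam; the first, 18 mm in from the dish's short edge
- seam_1 (a point): point on the dish's top surface on the centre line of the long seam, number 1 of 0 to 7 in order, about 27 mm apart along the seam
- seam_2 (a point): point on the dish's top surface on the centre line of the long seam, number 2 of 0 to 7 in order, about 27 mm apart along the seam
- seam_3 (a point): point on the dish's top surface on the centre line of the long seam, number 3 of 0 to 7 in order, about 27 mm apart along the seam
- seam_4 (a point): point on the dish's top surface on the centre line of the long seam, number 4 of 0 to 7 in order, about 27 mm apart along the seam
- seam_5 (a point): point on the dish's top surface on the centre line of the long seam, number 5 of 0 to 7 in order, about 27 mm apart along the seam
- seam_6 (a point): point on the dish's top surface on the centre line of the long seam, number 6 of 0 to 7 in order, about 27 mm apart along the seam
- seam_7 (a point): point on the dish's top surface on the centre line of the long seam, number 7 of 0 to 7 in order, about 27 mm apart along the seam; the last one to touch, about 50 mm short of the shard's centre, clear of the shard's edge
- tile: a loose square brown ceramic tile 120 x 120 mm, 14 mm thick, with a gold seam of its own but no raised shard; a bystander, not the dish of the task; origin at the centre of its underside
- jug: a small brown jug with a handle, 98 mm tall, 94 mm across; bystander; origin at the centre of its underside
- jar: a lidded jar, 55 mm tall, 44 mm across, standing just beyond the long side of the stand; bystander; origin at the centre of its underside
- brush: a brush 160 mm long, lying in front of the stand's other long side; bystander
- spatula: a spatula 190 mm long, lying flat; bystander
- saucer: a white plate 100 mm across, 16 mm high; bystander; origin at the centre of its underside
- weight: a steel cylinder 40 mm across, 35 mm tall, standing up next to the tile; bystander; origin at the centre of its underside

How it is judged (in metres and radians):
On the way, in this order (a step that is already met when the one before it is completed fails the run):
1. the fingertips touch the dish on the long seam at point 0, within 12 mm sideways (contact force between the fingers and dish above 0.2 N and horizontal distance between the grasp point and seam_0 below 0.0125 m), for 0.04 s.
2. the fingertips touch the dish on the long seam at point 1, within 12 mm sideways (contact force between the fingers and dish above 0.2 N and horizontal distance between the grasp point and seam_1 below 0.0125 m), for 0.04 s.
3. the fingertips touch the dish on the long seam at point 2, within 12 mm sideways (contact force between the fingers and dish above 0.2 N and horizontal distance between the grasp point and seam_2 below 0.0125 m), for 0.04 s.
4. the fingertips touch the dish on the long seam at point 3, within 12 mm sideways (contact force between the fingers and dish above 0.2 N and horizontal distance between the grasp point and seam_3 below 0.0125 m), for 0.04 s.
5. the fingertips touch the dish on the long seam at point 4, within 12 mm sideways (contact force between the fingers and dish above 0.2 N and horizontal distance between the grasp point and seam_4 below 0.0125 m), for 0.04 s.
6. the fingertips touch the dish on the long seam at point 5, within 12 mm sideways (contact force between the fingers and dish above 0.2 N and horizontal distance between the grasp point and seam_5 below 0.0125 m), for 0.04 s.
7. the fingertips touch the dish on the long seam at point 6, within 12 mm sideways (contact force between the fingers and dish above 0.2 N and horizontal distance between the grasp point and seam_6 below 0.0125 m), for 0.04 s.
8. the fingertips touch the dish on the long seam at point 7, within 12 mm sideways (contact force between the fingers and dish above 0.2 N and horizontal distance between the grasp point and seam_7 below 0.0125 m), for 0.04 s.
9. the fingertips press the shard flush with the dish (z of shard_top in the frame of dish below 0.0193 m and contact force between the fingers and shard above 0.5 N and horizontal distance between the grasp point and shard_top below 0.02 m), for 0.2 s.
At the end, for the whole second after the job is handed in: The fingertips, centred within 20 mm of the shard's centre, hold the shard down within about 1 mm of flush with the dish's top, pushing on it with 0.5 to 20 N; every bystander is within 20 mm of where it started (all of step 9 and contact force between the fingers and shard below 20 N and distance of each of tile, jug, jar, brush, spatula, saucer, weight from where it was at the start of the episode below 0.02 m); the arm keeps its last pose, push and grip.
It fails at once if the fingers push on the dish or shard with more than 25 N (contact force between the fingers and dish above 25 N).
It fails at once if the fingers touch the dish more than 30 mm away from every seam point and from the shard's centre (contact force between the fingers and dish above 0.5 N and horizontal distance between the grasp point and seam_0 above 0.03 m and horizontal distance between the grasp point and seam_1 above 0.03 m and horizontal distance between the grasp point and seam_2 above 0.03 m and horizontal distance between the grasp point and seam_3 above 0.03 m and horizontal distance between the grasp point and seam_4 above 0.03 m and horizontal distance between the grasp point and seam_5 above 0.03 m and horizontal distance between the grasp point and seam_6 above 0.03 m and horizontal distance between the grasp point and seam_7 above 0.03 m and horizontal distance between the grasp point and shard_top above 0.03 m).
It fails at once if the shard is pulled up out of its place (3 mm or more) (z of shard_top in the frame of dish above 0.0253 m).
It fails at once if the dish is lifted off its springs (3 mm or more) (z of dish in the frame of stand above 0.033 m).
It fails at once if a bystander is moved more than 20 mm or lifted (distance of any of tile, jug, jar, brush, spatula, saucer, weight from where it was at the start of the episode above 0.02 m).
It also fails if it takes over 45 s, if anything falls off the work surface, if the arm or the gripper's body presses on something with over 40 N, if the wrist force passes 120 N, or if a joint passes its speed limit or range.

### The arm

A 7-joint arm with a two-finger parallel gripper is mounted at the origin on the work surface. World frame = base frame: x ahead of the robot, y to its left, z up, the work surface at z = 0. Lengths are in mm, angles in rad, forces in N, time in s.
With the tool pointing down it reaches from about 425 to 875 mm from the base axis. Payload 4.7 kg.
Tool frame: the origin (TCP) lies on the centre line of the jaws, within the pads' length; the fingertips stand 14 mm ahead of it and the grasp point (between the pads) lies 5 mm behind it (tcp_to_tips is the z of the fingertips in the tool frame, in mm); z points along the fingers, y is the line along which they close (so a half turn about z gives the same grasp; the last joint's range is limited). The gripper opens to 85 mm and grips with 20 to 120 N. Pads are 22 mm wide; open, the fingers measure 114 mm over their backs; the gripper's body (76 mm by 85 mm) begins 54 mm behind the grasp point. The pads swing forward as they close: fully open they stand 13 mm farther back than shut.
Start: joints at [1.343, 0.321, -0.07, 1.45, 0.023, 1.371, -0.057], TCP at [155.622, -631.114, 245.349] pointing down, gripper open.
Joint ranges: [-2.86, 2.86], [-0.3, 2.09], [-1.38, 1.24], [0.06, 2.45], [-1.56, 4.7], [0.09, 2.05], [-2.69, 2.69]. Speed limits (rad/s): [2.57, 2.57, 3.14, 3.14, 3.14, 3.14, 3.14].

### API

Orientations are given as [roll, pitch, yaw] about the fixed x, y, z axes, in that order (R = Rz(yaw) Ry(pitch) Rx(roll)).
In Python, from station import * gives the robot as it stands. The module is installed in compiled form; this text tells all that it offers.
- The arm moves only by the shell command python3 -m crank 'ROWS' [FORCE]. ROWS is JSON, a list of rows, each a list of 5 numbers: the shift along the tool's x, y, z in cm, then the turn about the tool's z in degrees, then the closure, from -1 (fully open) to 1 (shut). In form: [[dx, dy, dz, turn, hand], ...]. A call has 1 to 10 rows; each row shifts and turns the commanded pose from where the row before left it, along the tool's axes as they then stand; what a row does not reach is not made up. A row lasts 1/12 s, in which the tool goes at most 41.7 mm and 7.16 degrees, less where a joint would pass 70% of its speed; a pose out of reach is approached as far as the arm can. A call is refused whole if a number of a shift passes 4.17 or a number of a turn 7.16, either way. A call with a gripper value outside its range is refused whole. The fingers move at their own pace and stop on an object; FORCE is the grip in N (left out, the last holds). Time passes only in rows, so rows that do not move let the fingers close. It gives the time, the measured TCP pose, the force, the opening and the grip force at its end, in the units of the state.
- state(): the state, without advancing time (a new reading comes with each control period).
- capture(name): name is "scene" or "side" or "wrist"; returns a dict with "frame" (400x640x3 uint8, blue, green, red), "fx", "fy", "cx", "cy" (pixels), "eye" and "orientation" of the camera in the world. Camera axes: x right, y down, z forward; pixel columns grow to the right and rows downward; lengths in mm; the calibration is good to about 2 mm. A picture is of the moment at which its call begins. There is no depth.
- job_done(): hands the job in; it is judged then, once.
The state is a dict: "time": time; "q": joint angles; "dq": joint speeds; "joint_efforts": joint torques, N m; "tool_pos": TCP position; "tcp_rot": TCP orientation; "force": force on the tool from outside, world axes, zero at the start; "moment": the same for the moment, N m; "finger_gap": opening from 0.0 (shut) to 1.0 (fully open); "grip_force": force on a finger pad.
Only numpy, scipy, OpenCV 4.12 (cv2) and the standard library are available. Lean on these libraries where they do the work, as an engineer would, in place of code of your own. Each camera call takes 0.05 s, during which the arm holds its last target. There are 200 camera calls.

## Working session

There is one attempt and no reset: what is moved stays moved. The work goes in short steps, Python scripts to look and compute and a shell command to move; the robot and the scene stay as the last step left them, time stands still between calls to the robot, and variables do not carry over. Pictures are saved under pics/ and viewed, at most 10 in all, crops included, and the job is handed in when it is done.

```bash
mkdir -p pics; cat > h.py <<'E'
from station import *
import numpy as np, cv2, pickle
from scipy.spatial.transform import Rotation as R
def Rm(o):
    o=np.array(o,float)
    return o if o.shape==(3,3) else (R.from_quat(o).as_matrix() if o.size==4 else R.from_euler('xyz',o).as_matrix())
def ray(c,p):
    d=Rm(c['orientation'])@np.array([(p[0]-c['cx'])/c['fx'],(p[1]-c['cy'])/c['fy'],1]); return np.array(c['eye'],float),d/np.linalg.norm(d)
def onz(c,p,z):
    e,d=ray(c,p); return e+d*(z-e[2])/d[2]
def tri(vs):
    A=0;b=0
    for c,p in vs:
        e,d=ray(c,p); M=np.eye(3)-np.outer(d,d); A=A+M; b=b+M@e
    return np.linalg.solve(A,b)
def proj(c,X):
    v=Rm(c['orientation']).T@(np.array(X)-np.array(c['eye'])); return np.array([c['fx']*v[0]/v[2]+c['cx'],c['fy']*v[1]/v[2]+c['cy']])
def snap(n,f):
    c=capture(n); pickle.dump(c,open(f'{f}.pkl','wb')); cv2.imwrite(f'pics/{f}.png',c['frame']); return c
def load(f): return pickle.load(open(f'{f}.pkl','rb'))
E
python3 - <<'E'
from h import *
for n in("scene","side","wrist"):
    c=snap(n,n+'0'); print(n,{k:np.round(np.array(v),3).tolist() for k,v in c.items() if k!='frame'})
print(state())
E
```

```text
scene {'fx': 400.134, 'fy': 400.134, 'cx': 321.549, 'cy': 193.068, 'eye': [1411.61, -85.885, 580.899], 'orientation': [-2.143, -0.023, 1.531]}
side {'fx': 402.557, 'fy': 402.557, 'cx': 318.947, 'cy': 198.684, 'eye': [207.326, 410.491, 507.05], 'orientation': [-2.217, -0.003, -2.377]}
wrist {'fx': 331.639, 'fy': 331.639, 'cx': 318.37, 'cy': 200.839, 'eye': [229.336, -612.709, 372.001], 'orientation': [2.845, 0.002, -1.329]}
{'time': 0.15, 'q': array([ 1.34309303,  0.3216755 , -0.07013779,  1.45141479,  0.02258152,
        1.37080956, -0.05688698]), 'dq': array([ 0.00097122, -0.00047678, -0.001223  , -0.00176243,  0.00039046,
        0.00093077, -0.00193496]), 'joint_efforts': array([-2.86653722e-04, -4.94092083e+01, -3.83137157e-01, -3.14684737e+01,
        1.29628927e-02,  8.25975876e-03, -3.14196063e-05]), 'tool_pos': array([ 155.54366411, -630.70375046,  244.45030726]), 'tcp_rot': array([-3.14007379e+00,  5.28233855e-05,  2.41887822e-01]), 'force': array([-0.10872711,  0.69515503,  0.41083904]), 'moment': array([ 0.03922514, -0.01903176,  0.0132085 ]), 'grip_force': 0.0, 'finger_gap': 0.9999518461634614}
```

View pics/scene0.png

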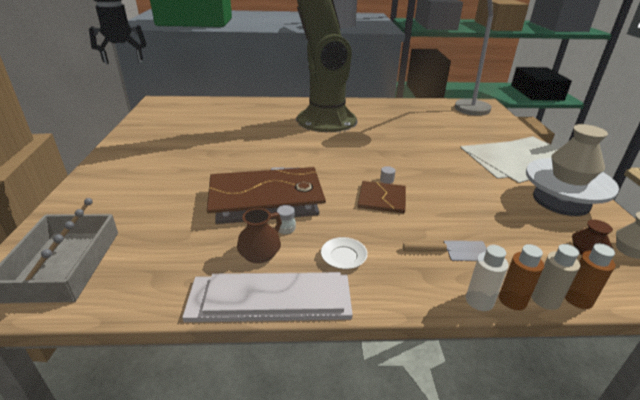

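View pics/side0.png

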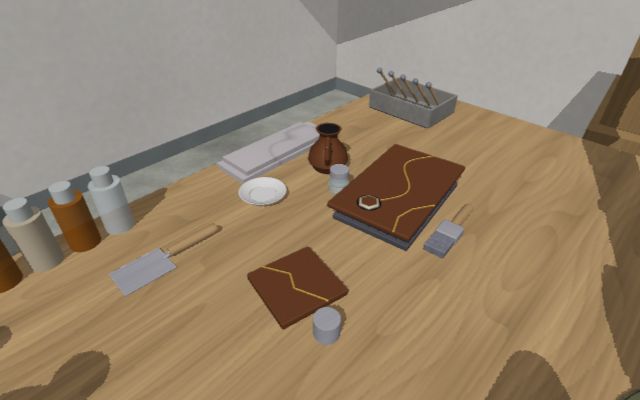

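The scene view shows the dish at about (265,188) with its shard at (303,186). In the side view the shard is at (369,202) and the dish's corners are near (399,147), (465,165), (408,237) and (331,198). The seam starts at the far short edge, around (432,156).

```bash
python3 - <<'E'
from h import *
s=load('scene0');d=load('side0');w=load('wrist0')
print('shard',tri([(s,(303,186)),(d,(369,202))]))
for p in [(399,147),(465,165),(408,237),(331,198),(369,202),(432,156)]: print(p,onz(d,p,48).round(1))
for a,b in [((208,210),(399,147)),((324,200),(331,198)),((318,170),(408,237)),((209,172),(465,165))]: print('tri',tri([(s,a),(d,b)]).round(1))
a=cv2.resize(s['frame'][155:225,195:335],None,fx=5,fy=5,interpolation=cv2.INTER_CUBIC)
cv2.imwrite('pics/cs.png',a)
b=cv2.resize(d['frame'][140:250,325:475],None,fx=5,fy=5,interpolation=cv2.INTER_CUBIC)
cv2.imwrite('pics/cd.png',b)
# camera in tool frame
st=state();T=Rm(st['tcp_rot']);print('cam in tool',T.T@(np.array(w['eye'])-st['tool_pos']),'\n',(T.T@Rm(w['orientation'])).round(3))
print(T.round(3))
E
```

```text
shard [552.40645749 -86.58071564  48.73875256]
(399, 147) [ 631.7 -298.5   48. ]
(465, 165) [ 485.9 -332.5   48. ]
(408, 237) [445.7 -56.6  48. ]
(331, 198) [612.7 -47.3  48. ]
(369, 202) [553.  -87.6  48. ]
(432, 156) [ 556.3 -316.1   48. ]
tri [ 639.4 -308.9   39. ]
tri [611.5 -40.   49. ]
tri [448.9 -51.2  42.7]
tri [ 485.3 -332.9   49.5]
cam in tool [ 7.59476166e+01  1.13778467e-02 -1.27554646e+02] 
 [[ 0.    -0.956 -0.292]
 [ 1.     0.    -0.   ]
 [ 0.    -0.292  0.956]]
[[ 0.971  0.24  -0.   ]
 [ 0.24  -0.971  0.001]
 [-0.    -0.002 -1.   ]]
```

View pics/cd.png

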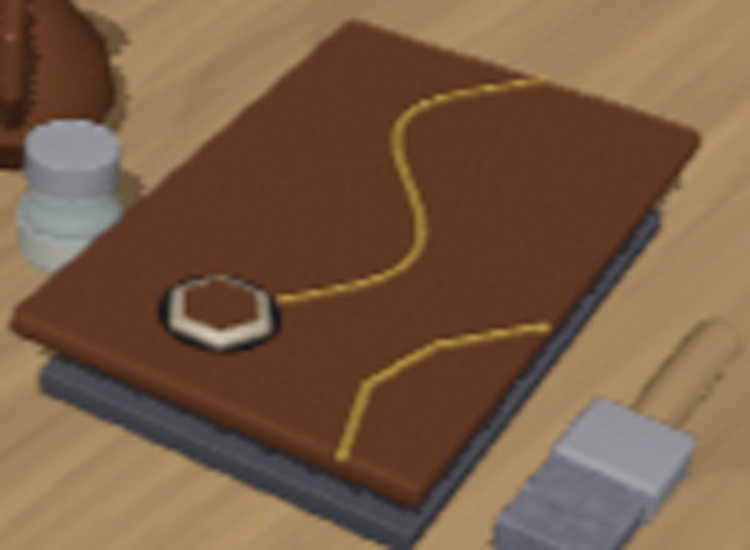

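The crop confirms the seam runs from the far short edge (crop (545,80)) to the shard at (220,310), and triangulated heights agree with about 48 mm. Next I'll move over the dish with the hand shut for wrist views.

```bash
python3 -m crank '[[3.2,-2.2,0,0,1],[3.2,-2.2,0,0,1],[3.2,-2.2,0,0,1],[3.2,-2.2,0,0,1],[3.2,-2.2,0,0,1],[3.2,-2.2,0,0,1],[3.2,-2.2,0,0,1],[3.2,-2.2,0,0,1],[3.2,-2.2,0,0,1],[3.2,-2.2,0,0,1]]' 20
```

```text
time: 0.98
tool_pos: [414.4, -339.2, 245.3]
tcp_rot: [3.141, 0.0, 0.242]
force: [1.0, -0.5, 0.5]
finger_gap: 0.002
grip_force: 0.0
```

```bash
python3 -m crank '[[3.2,-2.2,0,0,1],[3.2,-2.2,0,0,1],[0,0,0,0,1],[0,0,0,0,1],[0,0,0,0,1]]'; python3 - <<'E'
from h import *
snap('wrist','w1'); print(state()['tool_pos'],state()['tcp_rot'],state()['finger_gap'],state()['force'])
E
python3 -m crank '[[2.8,-2.2,0,0,1],[2.8,-2.2,0,0,1],[2.8,-2.2,0,0,1],[0,0,0,0,1],[0,0,0,0,1],[0,0,0,0,1]]'; python3 - <<'E'
from h import *
snap('wrist','w2'); print(state()['tool_pos'],state()['tcp_rot'],state()['finger_gap'],state()['force'])
a,b=load('w1')['frame'],load('w2')['frame']
cv2.imwrite('pics/w12.png',cv2.resize(np.vstack([a,b]),None,fx=.75,fy=.75))
E
```

```text
time: 1.4
tool_pos: [464.7, -283.3, 245.0]
tcp_rot: [3.141, 0.001, 0.242]
force: [0.3, -0.5, -0.1]
finger_gap: -0.001
grip_force: 0.0
[ 464.18083251 -284.12783952  244.97161469] [3.14140476e+00 1.18315869e-03 2.39886630e-01] -0.001424589417074875 [-0.57296732 -0.31821991 -1.28284624]
time: 1.95
tool_pos: [530.0, -200.7, 245.0]
tcp_rot: [3.141, 0.001, 0.239]
force: [-0.8, -0.8, 0.4]
finger_gap: -0.003
grip_force: 0.0
[ 529.74397376 -201.24216545  245.01380977] [3.14086083e+00 1.30177403e-03 2.38048266e-01] -0.003431947852555694 [-0.70290125  0.10249538 -0.35122949]
```

View pics/w12.png

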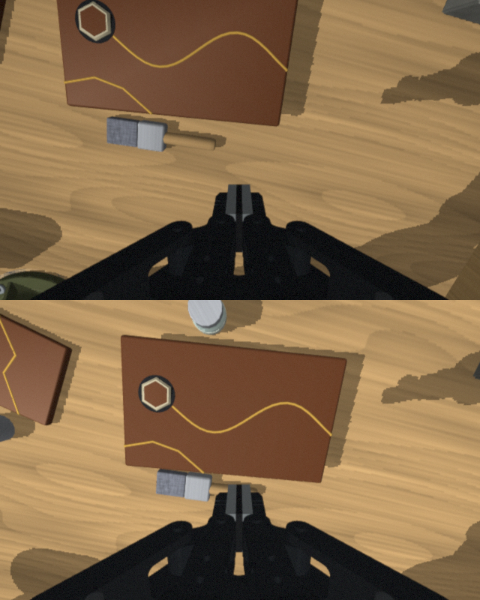

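Both wrist views show the whole long seam. In w2 at full scale it runs from about (441,180) at the right edge to the shard at about (208,125). w1 shows the same seam higher up in the frame. I'll extract the gold pixels and fit.

```bash
cat > seam.py <<'E'
from h import *
from scipy.spatial import cKDTree
w={k:load(k) for k in('w1','w2')}
def mask(c):
    hsv=cv2.cvtColor(c['frame'],cv2.COLOR_BGR2HSV); f=c['frame'].astype(int)
    brown=(f[...,2]<140)&(f[...,2]>1.7*f[...,0])&(f[...,2]>60)
    n,l,s,_=cv2.connectedComponentsWithStats(brown.astype(np.uint8)); 
    return hsv,f,brown,n,l,s
out={}
for k,c in w.items():
    f=c['frame'].astype(int)
    gold=((f[...,1]-f[...,0]>50)&(f[...,2]>130)).astype(np.uint8)
    brown=((f[...,2]>1.6*f[...,1])&(f[...,2]>60)).astype(np.uint8)
    n,l,s,_=cv2.connectedComponentsWithStats(cv2.morphologyEx(brown,cv2.MORPH_CLOSE,np.ones((9,9))))
    i=1+np.argmax(s[1:,4]); hull=np.zeros_like(gold); cs,_=cv2.findContours((l==i).astype(np.uint8),0,2)
    h=cv2.convexHull(max(cs,key=cv2.contourArea)); cv2.fillConvexPoly(hull,h,1); hull=cv2.erode(hull,np.ones((5,5)))
    quad=cv2.approxPolyN(h,4,None).reshape(-1,2) if hasattr(cv2,'approxPolyN') else cv2.approxPolyDP(h,8,True).reshape(-1,2)
    print(k,'quad',quad.tolist(),[onz(c,p,48)[:2].round(0).tolist() for p in quad])
    n,l,s,_=cv2.connectedComponentsWithStats(gold*hull,connectivity=8)
    big=1+np.argsort(-s[1:,4])[:4]
    for b in big: print(' gold comp',s[b].tolist())
    out[k]=[(np.argwhere(l==b)[:,::-1],s[b]) for b in big]
pickle.dump(out,open('gold.pkl','wb'))
# shard: bright clay ring centroid outer contour
for k,c in w.items():
    f=c['frame'].astype(int); m=((f.min(2)>110)&(f[...,2]-f[...,0]<70)).astype(np.uint8)
    X=(208,125) if k=='w2' else (126,28)
    sub=np.zeros_like(m); sub[max(0,X[1]-24):X[1]+24,X[0]-24:X[0]+24]=1; m*=sub
    p=np.argwhere(m)[:,::-1]; hl=cv2.convexHull(p.astype(np.int32)); M=cv2.moments(hl); print(k,'shard px',M['m10']/M['m00'],M['m01']/M['m00'],len(p),p.min(0),p.max(0))
E
python3 seam.py
```

```text
w1 quad [[396, 0], [371, 168], [270, 157], [126, 0]] [[634.0, -311.0], [488.0, -332.0], [474.0, -232.0], [578.0, -84.0]]
 gold comp [210, 42, 171, 53, 678]
w2 quad [[462, 78], [427, 243], [167, 219], [161, 46]] [[653.0, -307.0], [489.0, -330.0], [451.0, -58.0], [615.0, -35.0]]
 gold comp [229, 136, 211, 44, 857]
 gold comp [174, 187, 95, 40, 334]
w1 shard px 123.80299707602339 28.02704678362573 325 [105   4] [143  51]
w2 shard px 206.81283040434346 125.1528789827118 395 [189 104] [225 146]
```

```bash
cat > fit.py <<'E'
from h import *
w1,w2=load('w1'),load('w2');g=pickle.load(open('gold.pkl','rb'))
sh=tri([(w1,(123.8,28.03)),(w2,(206.81,125.15))]);print('shard tri w12',sh.round(1))
d=load('side0');print('shard +side',tri([(w2,(206.81,125.15)),(d,(369,202))]).round(1), 'onz50 w1,w2,side',[onz(c,p,50).round(1)[:2].tolist() for c,p in((w1,(123.8,28.03)),(w2,(206.81,125.15)),(d,(369,202)))])
yaw=.139;ex=np.array([np.cos(yaw),np.sin(yaw)]);ey=np.array([-np.sin(yaw),np.cos(yaw)]);C=np.array([552,-182.5])
vv=np.arange(-130,60,10.)
def curve(c,pts,z):
    P=np.array([onz(c,p,z)[:2] for p in pts])-C; u,v=P@ex,P@ey
    U=[]
    for x in vv:
        m=abs(v-x)<5
        U.append(np.polyval(np.polyfit(v[m]-x,u[m],1),0) if m.sum()>6 else np.nan)
    return np.array(U),v.min(),v.max()
for z in(40,44,48,52):
    a,b=curve(w1,g['w1'][0][0],z),curve(w2,g['w2'][0][0],z); k=~np.isnan(a[0]+b[0])
    print(z,'rms',np.sqrt(np.nanmean((a[0]-b[0])**2)).round(2),'ends',[round(float(t),1) for t in(a[1],b[1],a[2],b[2])])
a,b=curve(w1,g['w1'][0][0],48),curve(w2,g['w2'][0][0],48)
print(np.c_[vv,a[0],b[0]].round(1).tolist())
print('shard in dish',[(sh[:2]-C)@ex,(sh[:2]-C)@ey])
E
python3 fit.py
```

```text
shard tri w12 [555.6 -85.4  50.2]
shard +side [554.1 -86.   48.6] onz50 w1,w2,side [[555.5, -85.2], [555.7, -85.5], [551.5, -85.4]]
40 rms 2.02 ends [-138.1, -138.5, 23.4, 76.8]
44 rms 0.88 ends [-137.4, -136.9, 22.2, 75.8]
48 rms 0.28 ends [-136.7, -135.3, 20.9, 74.8]
52 rms 1.38 ends [-136.0, -133.7, 19.7, 73.7]
[[-130.0, -7.5, -7.6], [-120.0, 0.2, 0.5], [-110.0, 7.7, 7.9], [-100.0, 14.4, 14.5], [-90.0, 19.4, 19.5], [-80.0, 22.0, 22.1], [-70.0, 22.0, 22.3], [-60.0, 19.7, 20.0], [-50.0, 15.0, 15.3], [-40.0, 8.5, 8.8], [-30.0, 0.9, 1.3], [-20.0, -7.0, -6.6], [-10.0, -14.2, -13.8], [0.0, -20.1, -19.8], [10.0, -23.8, -23.5], [20.0, -25.2, -25.0], [30.0, nan, -23.8], [40.0, nan, -20.3], [50.0, nan, -14.5]]
shard in dish [np.float64(17.04386298870359), np.float64(95.62376932066805)]
```

```bash
cat > plan.py <<'E'
from h import *
import station
print('tips',getattr(station,'tcp_to_tips',None))
yaw=.139;ex=np.array([np.cos(yaw),np.sin(yaw)]);ey=np.array([-np.sin(yaw),np.cos(yaw)]);C=np.array([552,-182.5])
v=np.arange(-130,51,10.);u=np.array([-7.5,.3,7.8,14.5,19.5,22,22.2,19.9,15.2,8.7,1.1,-6.8,-14,-19.9,-23.6,-25.1,-23.8,-20.3,-14.5])
from scipy.interpolate import CubicSpline
s=CubicSpline(v,u);V=np.arange(-122,60,.05);U=s(V)
L=np.r_[0,np.cumsum(np.hypot(np.diff(U),np.diff(V)))]
sh=np.array([17.04,95.62])
Q=lambda l:C+np.interp(l,L,U)*ex+np.interp(l,L,V)*ey
S=np.array([Q(27*i) for i in range(8)]);SH=np.array([555.5,-85.4])
st=state();T=Rm(st['tcp_rot']);p=st['tool_pos']
print(S.round(1).tolist(),'last-shard',np.linalg.norm(S[7]-SH))
w=load('w2');im=w['frame'].copy()
for q in [*S,SH]: 
    cv2.circle(im,tuple(int(t) for t in proj(w,[*q,48]).round()),2,(255,0,0),-1)
cv2.imwrite('pics/chk.png',cv2.resize(im[30:260,140:480],None,fx=2,fy=2))
def sh_(a,b): return ((T.T@np.array([*(b-a),0]))[:2]/10).round(2).tolist()
print('to S0',sh_(p[:2],S[0]),'pos',p)
for a in(0,27,54,81,108,135,162): print('seg',[sh_(Q(a+9*i),Q(a+9*i+9)) for i in range(3)])
print('to shard',sh_(S[7],SH))
E
python3 plan.py
```

```text
tips 14.0
[[567.7, -303.5], [580.2, -279.6], [584.5, -253.3], [573.3, -229.1], [554.7, -209.6], [536.0, -190.2], [524.4, -166.1], [528.5, -139.8]] last-shard 60.708050569731775
to S0 [1.27, 10.83] pos [ 529.74397376 -201.24216545  245.01380977]
seg [[0.62, -0.66], [0.6, -0.67], [0.57, -0.7]]
seg [[0.49, -0.75], [0.36, -0.82], [0.19, -0.88]]
seg [[0.0, -0.9], [-0.19, -0.88], [-0.33, -0.84]]
seg [[-0.41, -0.8], [-0.46, -0.77], [-0.48, -0.76]]
seg [[-0.48, -0.76], [-0.46, -0.77], [-0.42, -0.8]]
seg [[-0.33, -0.84], [-0.2, -0.88], [-0.03, -0.9]]
seg [[0.19, -0.88], [0.35, -0.83], [0.48, -0.76]]
to shard [3.91, -4.65]
```

View pics/chk.png

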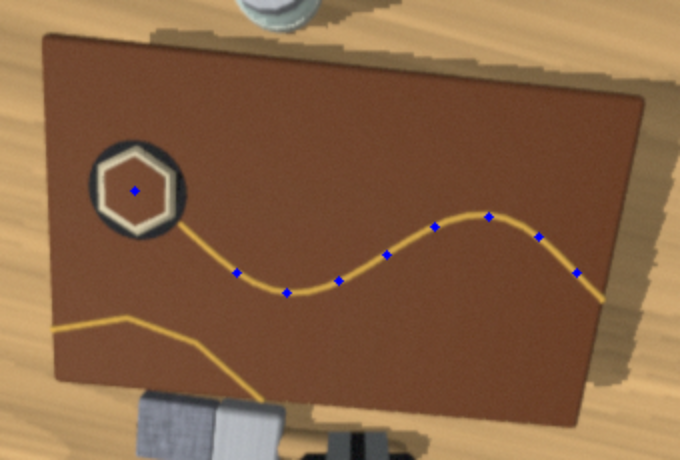

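The planned points lie on the gold line from crop (577,272) to (237,272), and the shard mark is centred at (135,190). My last point is 61 mm from the shard, so I'll extend the stroke about 11 mm. Moving above seam_0.

```bash
python3 -m crank '[[0.42,3.61,0,0,1],[0.42,3.61,0,0,1],[0.42,3.61,0,0,1],[0,0,3,0,1],[0,0,3,0,1],[0,0,3,0,1],[0,0,3,0,1],[0,0,3,0,1],[0,0,1.5,0,1]]'; python3 -m crank '[[0,0,0.5,0,1],[0,0,0,0,1],[0,0,0,0,1],[0,0,0,0,1]]'; python3 -c "
from h import *
s=state();print(s['tool_pos'],s['tcp_rot'],s['force'])"
```

```text
time: 2.75
tool_pos: [565.1, -302.7, 75.9]
tcp_rot: [-3.139, 0.006, 0.238]
force: [-0.4, 0.4, -0.8]
finger_gap: 0.0
grip_force: 0.0
time: 3.08
tool_pos: [570.0, -302.1, 77.3]
tcp_rot: [3.139, -0.002, 0.241]
force: [-0.0, 0.1, 0.3]
finger_gap: -0.001
grip_force: 0.0
[ 569.9617413  -302.05553823   77.28142214] [ 3.13913357e+00 -2.09538331e-03  2.40658213e-01] [-0.02752079  0.05509875  0.3186323 ]
```

```bash
python3 -m crank '[[-0.15,0.05,0.3,0,1],[0,0,0.3,0,1],[0,0,0.3,0,1],[0,0,0,0,1],[0,0,0,0,1]]'; python3 -m crank '[[0,0,0.1,0,1],[0,0,0.1,0,1],[0,0,0,0,1],[0,0,0,0,1]]';  python3 -m crank '[[0,0,0.1,0,1],[0,0,0.1,0,1],[0,0,0,0,1],[0,0,0,0,1]]'
```

```text
time: 3.5
tool_pos: [567.7, -301.5, 66.1]
tcp_rot: [-3.141, 0.0, 0.242]
force: [-0.8, -0.2, -0.3]
finger_gap: 0.001
grip_force: 0.0
time: 3.83
tool_pos: [567.8, -301.6, 64.2]
tcp_rot: [-3.142, 0.0, 0.242]
force: [0.2, 0.1, 0.3]
finger_gap: -0.003
grip_force: 0.0
time: 4.17
tool_pos: [567.8, -301.6, 62.2]
tcp_rot: [-3.142, 0.0, 0.242]
force: [0.1, -0.1, 0.2]
finger_gap: -0.003
grip_force: 0.0
```

```bash
python3 -m crank '[[0,0.1,0.1,0,1],[0,0,0.1,0,1],[0,0,0,0,1],[0,0,0,0,1],[0,0,0,0,1]]';  python3 -m crank '[[0,0.1,0.1,0,1],[0,0,0,0,1],[0,0,0,0,1],[0,0,0,0,1]]'
```

```text
time: 4.58
tool_pos: [568.2, -302.5, 60.6]
tcp_rot: [3.141, -0.0, 0.242]
force: [-0.2, -0.1, 3.0]
finger_gap: 0.0
grip_force: 1.2
time: 4.92
tool_pos: [568.5, -303.0, 59.4]
tcp_rot: [-3.141, -0.0, 0.242]
force: [-0.1, 2.5, 3.1]
finger_gap: 0.002
grip_force: 2.1
```

Contact at 3 N with the dish about 3 mm down. Now the slow stroke, in rows of about 4.5 mm.

```bash
python3 -m crank '[[0.31,-0.33,0,0,1],[0.31,-0.33,0,0,1],[0.3,-0.33,0,0,1],[0.3,-0.34,0,0,1],[0.29,-0.35,0,0,1],[0.28,-0.35,0,0,1],[0,0,0,0,1]]'
```

```text
time: 5.5
tool_pos: [581.8, -278.2, 59.5]
tcp_rot: [-3.141, -0.001, 0.243]
force: [-0.1, -1.4, 5.2]
finger_gap: 0.003
grip_force: 2.0
```

```bash
python3 -m crank '[[0.25,-0.37,0,0,1],[0.24,-0.38,0,0,1],[0.18,-0.41,0,0,1],[0.18,-0.41,0,0,1],[0.1,-0.44,0,0,1],[0.09,-0.44,0,0,1],[0,0,0,0,1]]'
```

```text
time: 6.08
tool_pos: [585.4, -251.5, 59.4]
tcp_rot: [-3.141, -0.001, 0.243]
force: [0.6, -0.1, 4.3]
finger_gap: -0.0
grip_force: 2.1
```

On track (584.5,-253.3 planned). Continuing.

```bash
python3 -m crank '[[-0.02,-0.43,0,0,1],[-0.02,-0.43,0,0,1],[-0.1,-0.43,0,0,1],[-0.1,-0.43,0,0,1],[-0.17,-0.42,0,0,1],[-0.17,-0.42,0,0,1],[0,0,0,0,1]]'
```

```text
time: 6.67
tool_pos: [572.7, -228.5, 59.3]
tcp_rot: [-3.141, 0.0, 0.243]
force: [-0.3, -1.6, 4.4]
finger_gap: -0.003
grip_force: 2.2
```

```bash
python3 -m crank '[[-0.21,-0.4,0,0,1],[-0.2,-0.39,0,0,1],[-0.23,-0.38,0,0,1],[-0.23,-0.38,0,0,1],[-0.24,-0.38,0,0,1],[-0.24,-0.38,0,0,1],[0,0,0,0,1]]'
```

```text
time: 7.25
tool_pos: [553.7, -209.6, 59.2]
tcp_rot: [-3.141, 0.001, 0.242]
force: [0.6, -0.4, 4.9]
finger_gap: 0.003
grip_force: 2.2
```

```bash
python3 -m crank '[[-0.24,-0.38,0,0,1],[-0.24,-0.38,0,0,1],[-0.23,-0.38,0,0,1],[-0.23,-0.38,0,0,1],[-0.21,-0.4,0,0,1],[-0.21,-0.4,0,0,1],[0,0,0,0,1]]'
```

```text
time: 7.83
tool_pos: [534.9, -190.3, 59.2]
tcp_rot: [-3.141, 0.001, 0.243]
force: [0.5, -0.6, 4.5]
finger_gap: 0.001
grip_force: 2.3
```

```bash
python3 -m crank '[[-0.17,-0.42,0,0,1],[-0.16,-0.42,0,0,1],[-0.1,-0.44,0,0,1],[-0.1,-0.44,0,0,1],[-0.02,-0.45,0,0,1],[-0.01,-0.45,0,0,1],[0,0,0,0,1]]'
```

```text
time: 8.42
tool_pos: [523.5, -165.9, 59.1]
tcp_rot: [-3.141, 0.001, 0.243]
force: [-0.6, -0.7, 4.7]
finger_gap: 0.0
grip_force: 2.3
```

```bash
python3 -m crank '[[0.1,-0.44,0,0,1],[0.1,-0.44,0,0,1],[0.18,-0.42,0,0,1],[0.18,-0.42,0,0,1],[0.25,-0.38,0,0,1],[0.25,-0.38,0,0,1],[0,0,0,0,1]]'
```

```text
time: 9.0
tool_pos: [528.7, -139.0, 59.2]
tcp_rot: [-3.14, 0.0, 0.243]
force: [0.1, -0.7, 4.4]
finger_gap: 0.003
grip_force: 2.2
```

```bash
python3 -m crank '[[0.26,-0.37,0,0,1],[0.28,-0.35,0,0,1],[0.18,-0.24,0,0,1],[0,0,0,0,1],[0,0,0,0,1]]'
```

```text
time: 9.42
tool_pos: [533.5, -128.5, 59.3]
tcp_rot: [-3.141, -0.001, 0.243]
force: [-0.0, -0.5, 4.5]
finger_gap: 0.0
grip_force: 2.1
```

```bash
python3 -m crank '[[0,0,-1,0,1],[0,0,-1,0,1],[0,0,-1,0,1],[1.06,-1.22,0,0,1],[1.06,-1.22,0,0,1],[1.05,-1.22,0,0,1],[0,0,0,0,1],[0,0,0,0,1],[0,0,0,0,1]]'; python3 - <<'E'
from h import *
snap('side','s2');snap('scene','c2');a=load('s2')['frame'][130:260,310:480];b=load('c2')['frame'][130:260,180:350]
cv2.imwrite('pics/hov.png',cv2.resize(np.hstack([a,b]),(0,0),fx=2.3,fy=2.3,interpolation=cv2.INTER_CUBIC))
s=state();print(s['tool_pos'],s['force'])
E
```

```text
time: 10.17
tool_pos: [554.9, -87.4, 89.6]
tcp_rot: [3.141, 0.0, 0.241]
force: [-0.9, -0.5, 0.3]
finger_gap: -0.002
grip_force: 0.0
[554.72604689 -87.92097524  89.36047911] [-0.03692645 -0.33507898 -0.29406997]
```

View pics/hov.png

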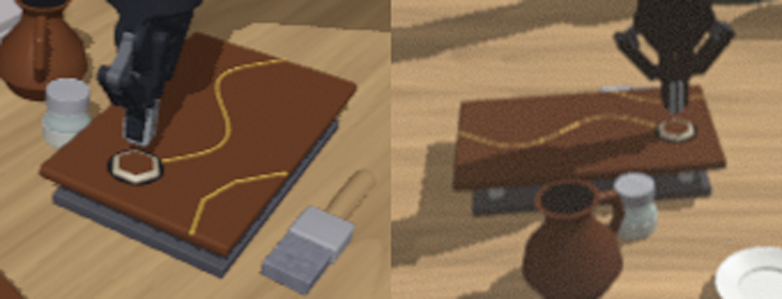

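The side crop shows the closed tips at about (140,142), right above the shard at (135,167). The scene crop shows the tips at (676,108) above the shard at (676,130). Everything else is where it was, so I'll go down.

```bash
python3 -m crank '[[0.1,-0.22,0.5,0,1],[0,0,0.5,0,1],[0,0,0.5,0,1],[0,0,0.5,0,1],[0,0,0.2,0,1],[0,0,0,0,1],[0,0,0,0,1]]'; python3 -m crank '[[0,0,0.1,0,1],[0,0,0.1,0,1],[0,0,0.1,0,1],[0,0,0,0,1],[0,0,0,0,1]]'; python3 -m crank '[[0,0,0.1,0,1],[0,0,0.1,0,1],[0,0,0.1,0,1],[0,0,0,0,1],[0,0,0,0,1]]'
```

```text
time: 10.85
tool_pos: [555.5, -84.1, 67.0]
tcp_rot: [-3.141, 0.0, 0.242]
force: [0.3, -0.9, -0.0]
finger_gap: -0.002
grip_force: 0.0
time: 11.27
tool_pos: [556.0, -84.1, 64.5]
tcp_rot: [3.141, -0.001, 0.242]
force: [0.6, 0.7, 1.0]
finger_gap: 0.001
grip_force: 0.5
time: 11.68
tool_pos: [556.0, -84.1, 61.5]
tcp_rot: [3.141, -0.001, 0.242]
force: [1.0, -0.7, 3.2]
finger_gap: 0.003
grip_force: 1.2
```

```bash
python3 -m crank '[[0,0.1,0.1,0,1],[0,0,0.1,0,1],[0,0,0,0,1],[0,0,0,0,1],[0,0,0,0,1]]'; python3 -m crank '[[0,0,0.1,0,1],[0,0,0.1,0,1],[0,0,0,0,1],[0,0,0,0,1],[0,0,0,0,1],[0,0,0,0,1]]'; python3 - <<'E'
from h import *
snap('side','s3');snap('scene','c3');a=load('s3')['frame'][130:260,310:480];b=load('c3')['frame'][130:260,180:350]
cv2.imwrite('pics/end.png',cv2.resize(np.hstack([a,b]),(0,0),fx=2.3,fy=2.3,interpolation=cv2.INTER_CUBIC))
s=state();print(s['tool_pos'],s['force'])
E
```

```text
time: 12.1
tool_pos: [556.0, -84.4, 59.4]
tcp_rot: [-3.141, -0.0, 0.242]
force: [0.1, 2.5, 4.4]
finger_gap: 0.002
grip_force: 2.2
time: 12.6
tool_pos: [556.0, -84.5, 57.8]
tcp_rot: [-3.141, -0.0, 0.242]
force: [-1.0, 3.5, 6.3]
finger_gap: -0.0
grip_force: 3.5
[556.04475209 -84.4594754   57.78056985] [-1.39496621  3.4057583   7.26434654]
```

View pics/end.png

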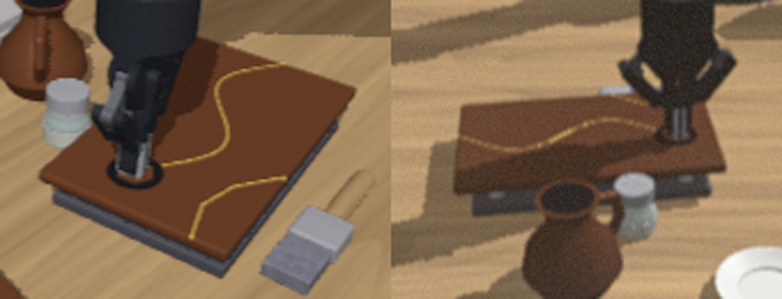

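The clay bevel at (135,168) in the side crop has sunk out of sight, so the shard is flush. The push is about 7 N, with stiffness now at the dish's 1.5 N/mm, and the bystanders haven't moved. Handing in.

```bash
python3 -c "
from station import *
print(job_done()); print(state()['force'])"
```

```text
the job is handed in; nothing more can be done
None
the job is handed in; nothing more can be done
```

I stroked the long seam from its start to about 48 mm short of the shard's centre, then lifted over and handed the job in with the fingertips still holding the shard down, apparently flush, at about 7 N. The last pictures show no bystander moved; the hand-in returned no verdict.

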